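Restock the bottle crate beside the microscope

ROBOT

A 6-joint arm with a two-finger parallel gripper is mounted at the origin on the work surface. World frame = base frame: x ahead of the robot, y to its left, z up, the work surface at z = 0. Lengths are in m, angles in rad, forces in N, time in s.
With the tool pointing down it reaches from about 0.275 to 0.725 m from the base axis. Payload 15.9 kg.
Tool frame: the origin (TCP) lies on the centre line of the jaws, within the pads' length; the fingertips stand 17 mm ahead of it and the grasp point (between the pads) lies 2 mm behind it; z points along the fingers, y is the line along which they close (so a half turn about z gives the same grasp; the last joint's range is limited). The gripper opens to 85 mm and grips with 20 to 120 N. Pads are 22 mm wide; open, the fingers measure 114 mm over their backs; the gripper's body (76 mm by 85 mm) begins 54 mm behind the grasp point. The pads swing forward as they close: fully open they stand 13 mm farther back than shut.
Start: joints at [-1.164, 0.213, -0.034, 1.323, 0, 1.571], TCP at [0.198, -0.459, 0.248] pointing down, gripper open.
Joint ranges: [-2.98, 2.98], [-0.74, 1.72], [-1.14, 1.35], [-2.1, 2.04], [-1.57, 1.44], [-3.14, 3.14]. Speed limits (rad/s): [1.89, 1.89, 2.39, 2.57, 3.14, 3.14].

INTERFACE

Orientations are given as a rotation vector (axis times angle).
In Python, from rig import read_state, snapshot, sign_off gives the robot as it stands.
- The arm moves only by the shell command python3 -m jog 'ROWS' [FORCE]. ROWS is text: rows parted by semicolons, each of 7 numbers parted by spaces: the turn, a rotation vector about the tool's x, y, z in degrees, then the shift along the tool's x, y, z in mm, then the finger opening in mm, from 0 to 85.4. In form: rx ry rz dx dy dz jaw; .... A call has 1 to 10 rows; each row is the pose to reach, as a shift and turn from the pose commanded when the call began, along the tool's axes at that moment; what a row does not reach only later rows make up. A row lasts 1/10 s, in which the tool goes at most 50 mm and 8.59 degrees, less where a joint would pass 70% of its speed; a pose out of reach is approached as far as the arm can. A call with a gripper value outside its range is refused whole. The fingers move at their own pace and stop on an object; FORCE is the grip in N (left out, the last holds). Time passes only in rows, so rows that repeat a pose let the fingers close. It gives the time, the measured TCP pose, the force, the opening and the grip force at its end, in the units of the state.
- read_state(): the state, without advancing time (a new reading comes with each control period).
- snapshot(name): name is "scene" or "top" or "wrist"; returns a dict with "frame" (400x640x3 uint8, red, green, blue), "mtx" (3x3 intrinsics, pixels), "k1" (the pictures are not rectified: a ray, as slopes to the right and down, at radius r is drawn at 1 + k1 r^2 times it, then the intrinsics apply), "R" (3x3) and "t" (3): a world point X has camera coordinates R X + t. Camera axes: x right, y down, z forward; pixel columns grow to the right and rows downward; lengths in m; the calibration is good to about 2 mm. A picture is of the moment at which its call begins. There is no depth.
- sign_off(): hands the job in; it is judged then, once.
The state is a dict: "clock": time; "qpos": joint angles; "joint_vel": joint speeds; "joint_torque": joint torques, N m; "tool_pos": TCP position; "tcp_rot": TCP orientation; "contact_force": force on the tool from outside, world axes, zero at the start; "moment": the same for the moment, N m; "grip_width": finger opening in m; "grasp_force": force on a finger pad.
Only numpy, scipy, OpenCV 4.12 (cv2) and the standard library are available. Lean on these libraries where they do the work, as an engineer would, in place of code of your own. Each camera call takes 0.05 s, during which the arm holds its last target. There are 200 camera calls.

TASK

A teal instrument case has been left lying across the grey bottle crate: first lay it flat in the steel tray. Then stand the blue-capped and the orange-capped bottle in the crate, each in the empty cell lined in its own colour, keeping them upright and lowering things into place rather than dropping them. Leave everything else where it is.

Things in the scene. Friction and masses are not known exactly. Their poses are not given: they have to be found in the camera images.
- crate: grey crate fixed to the table, 167 mm (its x) by 248 mm (its y), 75 mm tall; walls, floor and full-height dividers 5 mm thick. 2 by 3 square cells of 76 mm, centres at x = -40.5 or +40.5 mm, y = -81, 0 or +81 mm in its frame. Two cells are empty and lined in colour, four hold a jar each. Origin: centre of the underside, z up.
- liner_blue: thin blue liner (floor and four sides, 1 mm thin, and yielding, so it takes no room) that fills one empty cell of the crate up to the rim and marks that cell. Origin: centre of the cell's floor, so this point is where the blue bottle's foot must come; fixed; axes as the crate's. Which cell it marks varies.
- liner_orange: thin orange liner (floor and four sides, 1 mm thin, and yielding, so it takes no room) that fills one empty cell of the crate up to the rim and marks that cell. Origin: centre of the cell's floor, so this point is where the orange bottle's foot must come; fixed; axes as the crate's. Which cell it marks varies.
- bottle_blue: reagent bottle standing upright: white cylindrical body 60 mm in diameter, straight from the foot to 116 mm up, with a band in the colour blue around it; short shoulder, then a cap (blue) 44 mm in diameter; 145 mm tall in all, about 0.3 kg. Origin: centre of the underside, z up. Loose. To go in the cell with the blue liner.
- bottle_orange: reagent bottle standing upright: white cylindrical body 60 mm in diameter, straight from the foot to 116 mm up, with a band in the colour orange around it; short shoulder, then a cap (orange) 44 mm in diameter; 145 mm tall in all, about 0.3 kg. Origin: centre of the underside, z up. Loose. To go in the cell with the orange liner.
- bottle_black: reagent bottle standing upright: white cylindrical body 60 mm in diameter, straight from the foot to 116 mm up, with a band in the colour black around it; short shoulder, then a cap (black) 44 mm in diameter; 145 mm tall in all, about 0.3 kg. Origin: centre of the underside, z up. Loose. A bystander near the other two: leave it.
- case: closed teal instrument case, a flat box 170 mm long (its x) by 44 mm wide (its y) by 27.5 mm thick (its z), about 0.15 kg, lying flat on top of the crate's rim and dividers (underside 75 mm above the table), over the cells. Origin: centre of its underside, z up.
- tray: shallow open steel tray, 230 mm (its x) by 150 mm (its y) outside, 25 mm tall, walls and floor 4 mm, empty, fixed to the table. Origin: centre of its underside, z up.
- jar0: short green glass jar with a white lid, 56 mm in diameter, 52 mm tall, standing in one cell of the crate, its top about 18 mm below the crate's rim. Origin: centre of the underside. To be left in its cell.
- jar1: short green glass jar with a white lid, 56 mm in diameter, 52 mm tall, standing in one cell of the crate, its top about 18 mm below the crate's rim. Origin: centre of the underside. To be left in its cell.
- jar2: short green glass jar with a white lid, 56 mm in diameter, 52 mm tall, standing in one cell of the crate, its top about 18 mm below the crate's rim. Origin: centre of the underside. To be left in its cell.
- jar3: short green glass jar with a white lid, 56 mm in diameter, 52 mm tall, standing in one cell of the crate, its top about 18 mm below the crate's rim. Origin: centre of the underside. To be left in its cell.
- spray: white spray bottle with a red collar and band, 68 mm in diameter, 155 mm tall, a bystander at the far right. Origin: centre of the underside.
- beaker: glass beaker, 72 mm in diameter, 85 mm tall, a bystander at the far left. Origin: centre of the underside.
Things that resemble listed ones, but are neither listed nor needed, are in the scene too. Leave any green or yellow look-alike of the bottle_blue alone.

How it is judged:
By the outcome, as a careful person would: the job done as asked, in the order asked, and still so for the second after the job is handed in, with the robot touching nothing.
It also fails if it takes over 67 s, if anything falls off the work surface, if the arm or the gripper's body presses on something with over 40 N, if the wrist force passes 120 N, or if a joint passes its speed limit or range.

## Working session

There is one attempt and no reset: what is moved stays moved. The work goes in short steps, Python scripts to look and compute and a shell command to move; the robot and the scene stay as the last step left them, time stands still between calls to the robot, and variables do not carry over. Pictures are saved under pics/ and viewed, at most 13 in all, crops included, and the job is handed in when it is done.

```bash
ls; mkdir -p pics
python3 - <<'E'
from rig import *
import cv2
s=read_state(); print({k:s[k] for k in('clock','tool_pos','tcp_rot','grip_width')})
for n in('scene','top'):
    d=snapshot(n); cv2.imwrite(f'pics/{n}0.png',d['frame'][:,:,::-1]); print(n,d['mtx'],d['k1'],d['R'],d['t'])
E
```

```text
pics
{'clock': 0.0, 'tool_pos': array([ 0.19771291, -0.45890367,  0.24783555]), 'tcp_rot': array([-3.07580876e+00, -6.34375129e-01,  3.48791641e-04]), 'grip_width': 0.0852670292881748}
scene [[424.1738788    0.         320.76077933]
 [  0.         424.1738788  201.39561659]
 [  0.           0.           1.        ]] -0.01685012948363491 [[-0.25172486  0.96766122  0.01632029]
 [ 0.73093494  0.20114217 -0.65213184]
 [-0.63432539 -0.15222872 -0.75792989]] [ 0.22675487 -0.3289434   1.65451605]
top [[364.45490958   0.         319.62924666]
 [  0.         364.45490958 196.30806299]
 [  0.           0.           1.        ]] -0.08326231931800324 [[-0.01450954 -0.99985143  0.00930541]
 [-0.99739488  0.01381498 -0.07079967]
 [ 0.0706606  -0.01030844 -0.99744715]] [-0.10880031  0.55804991  1.02256876]
```

View pics/top0.png

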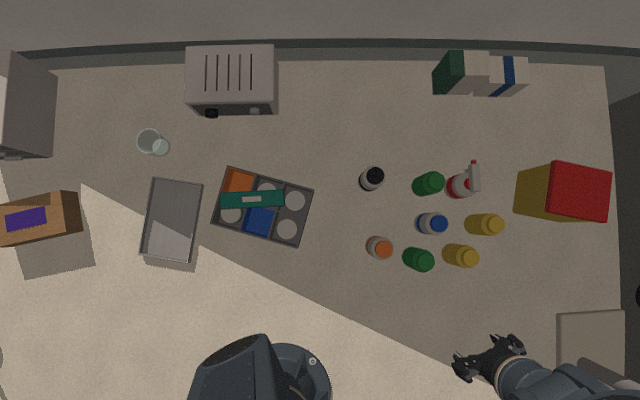

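View pics/scene0.png

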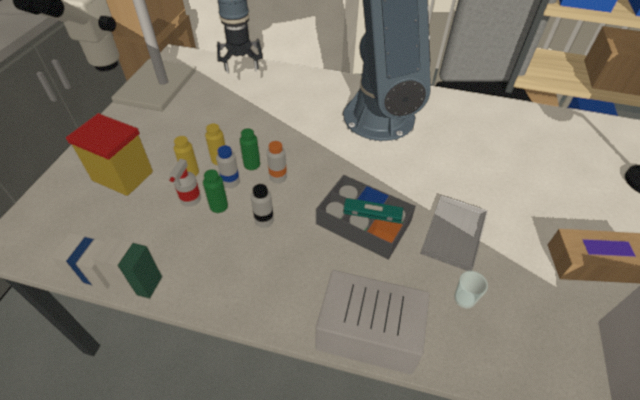

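Top view: the teal case lies across the crate at (252,199). The orange cell is at (238,182), the blue cell at (261,220) and the tray at (172,220). The orange bottle is at (379,247), blue at (435,224) and black at (372,178), with green and yellow look-alikes around blue. The scene view agrees with this.

```bash
cat > h.py <<'E'
import numpy as np, cv2
from rig import *
def rays(d,px):
    px=np.asarray(px,float).reshape(-1,2); K=d['mtx']
    q=(px-[K[0,2],K[1,2]])/[K[0,0],K[1,1]]; s=q.copy()
    for _ in range(20): s=q/(1+d['k1']*(s**2).sum(1,keepdims=True))
    return -d['R'].T@d['t'], np.c_[s,np.ones(len(s))]@d['R']
def plane(d,px,z):
    C,v=rays(d,px); return (C+v*((z-C[2])/v[:,2])[:,None])[:,:2]
def proj(d,X):
    c=np.atleast_2d(X)@d['R'].T+d['t']; s=c[:,:2]/c[:,2:]
    s=s*(1+d['k1']*(s**2).sum(1,keepdims=True)); K=d['mtx']
    return s*[K[0,0],K[1,1]]+[K[0,2],K[1,2]]
def hsv(d): return cv2.cvtColor(d['frame'],cv2.COLOR_RGB2HSV)
def blobs(m,amin=40):
    c,_=cv2.findContours(m.astype(np.uint8),cv2.RETR_EXTERNAL,cv2.CHAIN_APPROX_NONE)
    return sorted([x[:,0] for x in c if cv2.contourArea(x)>amin],key=lambda x:-cv2.contourArea(x))
def tri(o):  # rays [(C,v)] -> nearest point
    A=0;b=0
    for C,v in o:
        v=v/np.linalg.norm(v); P=np.eye(3)-np.outer(v,v); A=A+P; b=b+P@C
    return np.linalg.solve(A,b)
E
python3 - <<'E'
from h import *
np.set_printoptions(precision=4,suppress=True)
HUE={'teal':(80,95,80),'blue':(105,125,110),'orange':(5,16,140),'green':(50,75,70),'yellow':(22,32,110)}
for n in('top','scene'):
    d=snapshot(n); H=hsv(d)
    for k,(a,b,s) in HUE.items():
        m=(H[...,0]>=a)&(H[...,0]<=b)&(H[...,1]>s)&(H[...,2]>40)
        if n=='top' : m[:,:205]=0; m[:120]=0; m[:,510:]=0; m[280:]=0
        for c in blobs(m,25)[:6]:
            M=c.mean(0); z={'teal':.1025}.get(k,.145)
            w=plane(d,c,z).astype(np.float32); r=cv2.minAreaRect(w*1000)
            print(n,k,M,'area',cv2.contourArea(c),'rect@',z,np.round(r[0],1),np.round(r[1],1),round(r[2],1))
    if n=='top':
        K=cv2.resize(d['frame'][150:280,130:330],None,fx=4,fy=4,interpolation=cv2.INTER_CUBIC); cv2.imwrite('pics/crop1.png',K[:,:,::-1])
E
```

```text
top teal [251.526  198.9156] area 955.0 rect@ 0.1025 [546.2  63.3] [ 43.6 170. ] 2.6
top blue [257.64 221.07] area 673.0 rect@ 0.145 [488.9  41.9] [69.  70.2] 73.1
top blue [438.5217 223.1087] area 200.0 rect@ 0.145 [ 474.3 -416. ] [44.1 38. ] 89.0
top orange [236.6022 181.1398] area 534.5 rect@ 0.145 [584.5  92.2] [69.  66.6] 73.8
top orange [383.2128 248.8511] area 212.5 rect@ 0.145 [ 413.  -272.4] [40.4 40. ] 88.8
top green [428.1852 183.5432] area 575.5 rect@ 0.145 [ 576.6 -392.6] [55.7 88.5] 17.5
top green [418.1646 258.8734] area 558.5 rect@ 0.145 [ 387.6 -361.5] [82.2 55.2] 62.5
top yellow [483.7357 223.1143] area 602.0 rect@ 0.145 [ 469.5 -534.5] [104.3  53.8] 88.6
top yellow [459.5888 254.9346] area 590.5 rect@ 0.145 [ 391.9 -469.9] [97.8 54.4] 80.7
scene teal [372.7248 209.9463] area 779.5 rect@ 0.1025 [558.   61.2] [ 61.5 166.7] 2.6
scene blue [593.181  105.6667] area 417.5 rect@ 0.145 [-89.7 730.2] [158.   69.2] 89.3
scene blue [588.3167   3.6417] area 400.0 rect@ 0.145 [-944.   863.9] [116.2 301.7] 18.0
scene blue [372.6719 195.6562] area 262.0 rect@ 0.145 [545.2  56.5] 
[... 475 characters left out ...]
2051 172.2564] area 67.5 rect@ 0.145 [ 526.2 -232.3] [31.4 47.6] 20.6
scene orange [105.     149.2652] area 31.0 rect@ 0.145 [ 573.1 -776.1] [ 98.1 198.3] 29.3
scene green [140.4758 269.9758] area 1289.0 rect@ 0.145 [ 926.2 -447.4] [161.6  74. ] 54.9
scene green [214.63 190.96] area 688.0 rect@ 0.145 [ 639.1 -380.4] [168.9  53.4] 35.2
scene green [249.3263 149.2   ] area 581.5 rect@ 0.145 [ 449.4 -349. ] [188.7  52.6] 26.4
scene yellow [114.2602 164.6684] area 2208.0 rect@ 0.145 [ 606.8 -707. ] [294.9 179.2] 52.1
scene yellow [186.0309 154.701 ] area 475.5 rect@ 0.145 [ 531.4 -525.5] [190.7  53. ] 37.6
scene yellow [213.6848 142.9239] area 415.0 rect@ 0.145 [ 453.3 -459. ] [192.1  53.9] 33.5
```

View pics/crop1.png

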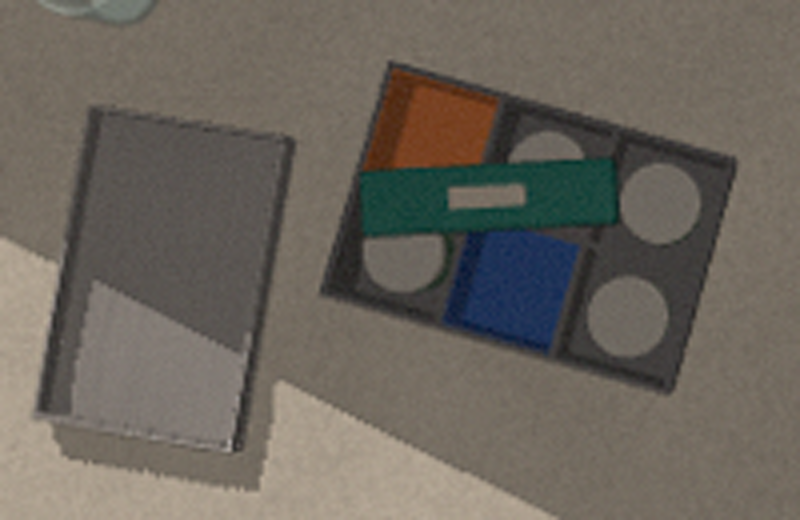

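Crop (4x): crate rim corners at (391,63), (737,157), (673,393) and (321,295). Tray corners at (92,106), (293,137), (240,450) and (37,416). Next I work out both frames.

Run:
```python
from h import *
np.set_printoptions(precision=1,suppress=True)
d=snapshot('top')
for n,z,c,L in(('crate',.075,[(391,63),(737,157),(673,393),(321,295)],(167,248)),('tray',.025,[(92,106),(293,137),(240,450),(37,416)],(150,230))):
    w=plane(d,np.array(c)/4+[129.6,149.6],z)*1000
    print(n,w,'centre',w.mean(0),'sides',[np.linalg.norm(w[i]-w[i-1]) for i in range(4)],L)
    for i in range(4):
        v=w[i]-w[i-1]; print(np.degrees(np.arctan2(v[1],v[0])))
# tops of caps across views
H=hsv(d); e=snapshot('scene')
from scipy.spatial.transform import Rotation as R
s=read_state(); print(R.from_rotvec(s['tcp_rot']).as_matrix()); print(s['qpos'],s['clock'])
# bottle upright cap centre: fit cap disc outline in top view; cap side seen away? compare footprints at z .145 and sanity from black
for nm,h,cam in((('blue'),(105,125,110),'top'),):pass
for nm,(p) in {'black':(374,178)}.items():
    m=(H[...,2]<45)&(H[...,1]<120); m[:,:350]=0;m[:,400:]=0;m[:160]=0;m[200:]=0
    for c in blobs(m,15):
        r=cv2.minAreaRect((plane(d,c,.145)*1000).astype(np.float32)); print(nm,c.mean(0),r)
K=cv2.resize(d['frame'][150:280,350:510],None,fx=5,fy=4.6,interpolation=cv2.INTER_CUBIC); cv2.imwrite('pics/crop2.png',cv2.resize(d['frame'][150:280,350:510],None,fx=4.6,fy=4.6,interpolation=cv2.INTER_CUBIC)[:,:,::-1])
```

```text
crate [[ 641.   135.2]
 [ 573.1 -100.7]
 [ 414.5  -55.6]
 [ 483.2  182.5]] centre [528.   40.4] sides [np.float64(164.75487358571215), np.float64(245.5508272019035), np.float64(164.86963114740487), np.float64(247.83183062996468)] (167, 248)
-16.68883799274441
-106.06136020011755
164.1042990152423
73.90998439792997
tray [[621.6 367. ]
 [596.6 218.2]
 [373.8 255.5]
 [398.4 404.7]] centre [497.6 311.4] sides [np.float64(226.33519341043396), np.float64(150.86949291713165), np.float64(225.8934807201843), np.float64(151.22530418756133)] (150, 230)
-9.596599567612394
-99.52322447288371
170.4933417000717
80.6440637728487
[[ 0.9  0.4 -0. ]
 [ 0.4 -0.9  0. ]
 [-0.  -0.  -1. ]]
[-1.2  0.2 -0.   1.3 -0.   1.6] 0.3
black [375.  175.4] ((598.6495971679688, -256.7191467285156), (41.234256744384766, 41.854087829589844), 43.873409271240234)
```

View pics/crop2.png

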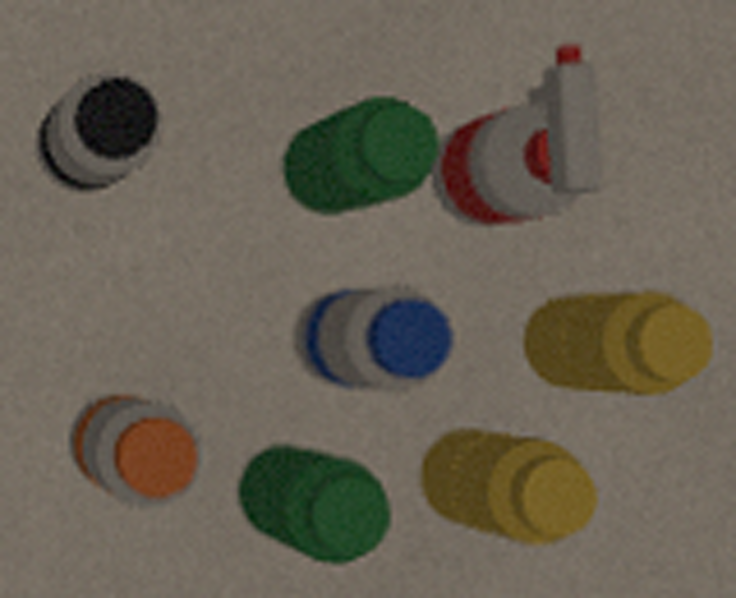

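Everything is where the sizes say it must be. The gripper's view also shows blue has about 40 mm of free space on each side along y. I'm adding a helper that prints the needed shift, then going to the case.

```bash
cat >> h.py <<'E'
from scipy.spatial.transform import Rotation as Rn
def go(x,y,z,yaw):  # mm, world angle (deg) of the tool's y line, tool down -> row numbers from here
    s=read_state(); R=Rn.from_rotvec(s['tcp_rot']).as_matrix(); a=np.radians(yaw)
    Y=np.array([np.cos(a),np.sin(a),0]); Z=np.array([0,0,-1.]); G=np.c_[np.cross(Y,Z),Y,Z]
    r=Rn.from_matrix(R.T@G).as_rotvec(degrees=True); p=R.T@(np.array([x,y,z])-s['tool_pos']*1000)
    print('turn',r.round(1),'shift',p.round(1))
def st():
    s=read_state(); R=Rn.from_rotvec(s['tcp_rot']).as_matrix()
    print(round(s['clock'],2),(s['tool_pos']*1000).round(1),'yawY',np.degrees(np.arctan2(R[1,1],R[0,1])).round(1),'w',round(s['grip_width']*1000,1),'g',round(s['grasp_force'],1),'F',s['contact_force'].round(1))
E
python3 -c "
from h import *
go(546,63,200,2.6)"
```

```text
turn [ -0.   -0.  -69.3] shift [ 526.4 -341.7   48.3]
```

```bash
python3 -m jog '0 0 -69.3 526.4 -341.7 48 70; 0 0 -69.3 526.4 -341.7 48 70; 0 0 -69.3 526.4 -341.7 48 70; 0 0 -69.3 526.4 -341.7 48 70; 0 0 -69.3 526.4 -341.7 48 70; 0 0 -69.3 526.4 -341.7 48 70; 0 0 -69.3 526.4 -341.7 48 70; 0 0 -69.3 526.4 -341.7 48 70; 0 0 -69.3 526.4 -341.7 48 70; 0 0 -69.3 526.4 -341.7 48 70' 40; python3 -c "
from h import *
st();go(546,63,200,2.6)"
```

```text
clock: 1.3
tool_pos: [0.4753, -0.0423, 0.2102]
tcp_rot: [2.169, 2.272, 0.0]
contact_force: [1.1, -0.5, 0.4]
grip_width: 0.0702
grasp_force: 0.0
1.3 [475.3 -42.3 210.2] yawY 2.7 w 70.2 g 0.0 F [ 1.1 -0.5  0.4]
turn [0.  0.  0.1] shift [101.9  75.5  10.2]
```

```bash
python3 -m jog '0 0 0 102 75.5 10 70; 0 0 0 102 75.5 10 70; 0 0 0 102 75.5 10 70; 0 0 0 102 75.5 10 70; 0 0 0 102 75.5 10 70'; python3 -c "
from h import *
st()
d=snapshot('wrist'); cv2.imwrite('pics/wrist1.png',d['frame'][:,:,::-1]); H=hsv(d)
m=(H[...,0]>=80)&(H[...,0]<=95)&(H[...,1]>80)&(H[...,2]>40)
for c in blobs(m,200)[:3]: print(c.mean(0),cv2.minAreaRect((plane(d,c,.1025)*1000).astype(np.float32)))
st()"
```

```text
clock: 1.8
tool_pos: [0.5451, 0.0613, 0.1997]
tcp_rot: [-2.169, -2.272, 0.001]
contact_force: [0.0, 0.1, -0.7]
grip_width: 0.0697
grasp_force: 0.0
1.8 [545.1  61.3 199.7] yawY 2.7 w 69.7 g 0.0 F [ 0.   0.1 -0.7]
[321.51619433 193.95546559] ((547.9671630859375, 63.06781768798828), (43.118804931640625, 167.08743286132812), 2.4884424209594727)
1.85 [544.9  60.6 200.1] yawY 2.6 w 70.0 g 0.0 F [ 0.  -0.1  0.2]
```

View pics/wrist1.png

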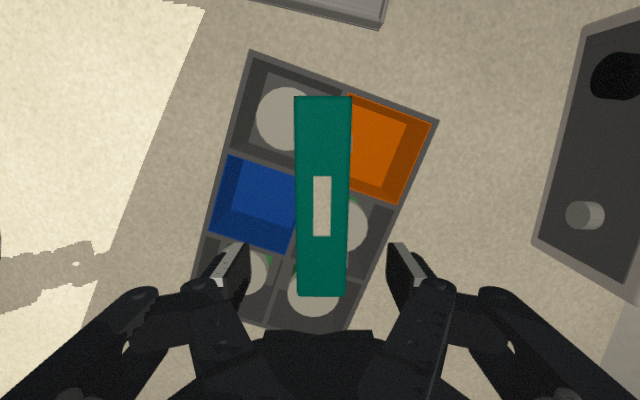

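Wrist view: the case is centred between the fingers at (321,195), measured at (547,63), which agrees with the top view. The cells are seen clearly. Now I go down and grip.

```bash
python3 -m jog '0 0 0 2.2 2 50 66; 0 0 0 2.2 2 85 66; 0 0 0 2.2 2 103 66; 0 0 0 2.2 2 103 66; 0 0 0 2.2 2 103 66; 0 0 0 2.2 2 103 40; 0 0 0 2.2 2 103 40; 0 0 0 2.2 2 103 40; 0 0 0 2.2 2 103 40; 0 0 0 2.2 2 103 40' 45; python3 -c "
from h import *
st()"
```

```text
clock: 2.85
tool_pos: [0.548, 0.063, 0.0989]
tcp_rot: [2.169, 2.27, 0.003]
contact_force: [-2.4, -2.2, 10.7]
grip_width: 0.0427
grasp_force: 45.7
2.85 [548.   63.   98.9] yawY 2.6 w 42.7 g 45.7 F [-2.4 -2.2 10.7]
```

```bash
python3 -m jog '0 0 0 0 0 -20 40; 0 0 0 0 0 -60 40; 0 0 0 0 0 -80 40; 0 0 0 0 0 -80 40'; python3 -c "
from h import *
st(); go(497.6,311.4,150,80.4)"
```

```text
clock: 3.25
tool_pos: [0.5489, 0.0633, 0.1809]
tcp_rot: [2.168, 2.269, 0.007]
contact_force: [-0.0, 0.6, -2.2]
grip_width: 0.0432
grasp_force: 47.4
3.25 [548.9  63.3 180.9] yawY 2.6 w 43.2 g 47.4 F [-0.   0.6 -2.2]
turn [  0.3   0.2 -77.8] shift [250.1 -40.2  30.8]
```

```bash
python3 -m jog '0 0 -77.8 250 -40 0 40; 0 0 -77.8 250 -40 0 40; 0 0 -77.8 250 -40 0 40; 0 0 -77.8 250 -40 0 40; 0 0 -77.8 250 -40 0 40; 0 0 -77.8 250 -40 0 40; 0 0 -77.8 250 -40 0 40; 0 0 -77.8 250 -40 0 40; 0 0 -77.8 250 -40 0 40; 0 0 -77.8 250 -40 0 40'; python3 -c "
from h import *
st(); go(497.6,311.4,34,80.4)
d=snapshot('top'); c=d['frame'][130:300,100:330]; cv2.imwrite('pics/top2.png',cv2.resize(c,None,fx=3,fy=3)[:,:,::-1])"
```

```text
clock: 4.25
tool_pos: [0.4956, 0.311, 0.1766]
tcp_rot: [-0.258, -3.13, 0.001]
contact_force: [-1.1, 0.4, -1.2]
grip_width: 0.043
grasp_force: 47.4
4.25 [495.6 311.  176.6] yawY 80.6 w 43.0 g 47.4 F [-1.1  0.4 -1.2]
turn [-0.  -0.   0.2] shift [ -2.    0.8 142.6]
```

View pics/top2.png

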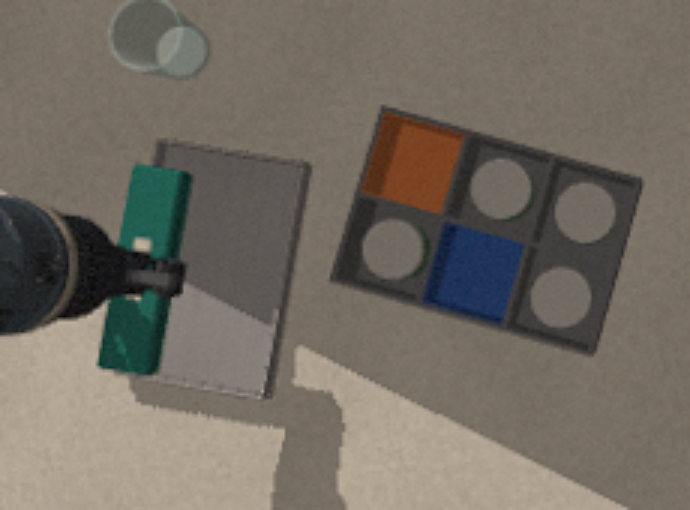

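The case is parallel to the tray and above it, the offset being parallax. Both lined cells are now free: orange at (412,163), blue at (475,272) in the crop. Lowering it.

```bash
python3 -m jog '0 0 0 -2 0.8 45 40; 0 0 0 -2 0.8 90 40; 0 0 0 -2 0.8 120 40; 0 0 0 -2 0.8 138 40; 0 0 0 -2 0.8 142 40; 0 0 0 -2 0.8 144 40; 0 0 0 -2 0.8 146 40; 0 0 0 -2 0.8 147 40; 0 0 0 -2 0.8 147 40' ; python3 -c "
from h import *
st()"
```

```text
clock: 5.2
tool_pos: [0.4983, 0.3118, 0.0308]
tcp_rot: [0.263, 3.13, 0.001]
contact_force: [0.6, -0.3, -2.5]
grip_width: 0.0428
grasp_force: 47.3
5.2 [498.3 311.8  30.8] yawY 80.4 w 42.8 g 47.3 F [ 0.6 -0.3 -2.5]
```

```bash
python3 -m jog '0 0 0 0 0 1 40; 0 0 0 0 0 2 40; 0 0 0 0 0 2.5 40; 0 0 0 0 0 2.5 40' ; python3 -c "
from h import *
st()"
```

```text
clock: 5.6
tool_pos: [0.498, 0.3116, 0.028]
tcp_rot: [0.263, 3.13, 0.0]
contact_force: [-2.5, -0.4, 4.1]
grip_width: 0.043
grasp_force: 48.0
5.6 [498.  311.6  28. ] yawY 80.4 w 43.0 g 48.0 F [-2.5 -0.4  4.1]
```

```bash
python3 -m jog '0 0 0 0 0 0 60; 0 0 0 0 0 0 60; 0 0 0 0 0 0 60; 0 0 0 0 0 -10 60; 0 0 0 0 0 -50 60; 0 0 0 0 0 -100 60; 0 0 0 0 0 -150 60; 0 0 0 0 0 -190 60; 0 0 0 0 0 -190 60'
python3 - <<'E'
from h import *
np.set_printoptions(precision=1,suppress=True)
st(); go(474,-416,225,90)
d=snapshot('top'); H=hsv(d)
def mk(a,b,s,x0,x1,y0,y1):
    m=(H[...,0]>=a)&(H[...,0]<=b)&(H[...,1]>s)&(H[...,2]>40); k=np.zeros_like(m); k[y0:y1,x0:x1]=1; return m&k
for n,z,m in(('case@31.5',.0315,mk(80,95,80,130,260,150,290)),('blue liner',.075,mk(105,125,110,205,310,150,260)),('orange liner',.075,mk(5,16,140,205,310,150,260))):
    for c in blobs(m,60)[:2]:
        print(n,c.mean(0),cv2.minAreaRect((plane(d,c,z)*1000).astype(np.float32)))
print('lids',)
E
```

```text
clock: 6.5
tool_pos: [0.4998, 0.3127, 0.2244]
tcp_rot: [0.262, 3.123, 0.009]
contact_force: [0.6, 0.7, 0.1]
grip_width: 0.0602
grasp_force: 0.0
6.5 [499.8 312.7 224.4] yawY 80.4 w 60.2 g 0.0 F [0.6 0.7 0.1]
turn [ 0.3  0.4 -9.6] shift [ -96.  -722.8   -4.3]
case@31.5 [171.8 219.2] ((495.90350341796875, 307.924560546875), (50.44775390625, 168.48480224609375), 79.70296478271484)
blue liner [257.3 220.4] ((489.20947265625, 53.21510314941406), (74.23841094970703, 74.4021224975586), 73.37666320800781)
orange liner [237.2 183.8] ((589.8433837890625, 108.1865234375), (74.09761810302734, 76.13007354736328), 73.19512176513672)
lids
```

The case lies in the tray at (496,308). The liner centres agree with the crate corners to about 1.5 mm: blue (489,52.5), orange (589.5,107.6). Now to the blue bottle.

```bash
python3 -m jog '0 0 -9.6 -96 -723 -4 85; 0 0 -9.6 -96 -723 -4 85; 0 0 -9.6 -96 -723 -4 85; 0 0 -9.6 -96 -723 -4 85; 0 0 -9.6 -96 -723 -4 85; 0 0 -9.6 -96 -723 -4 85; 0 0 -9.6 -96 -723 -4 85; 0 0 -9.6 -96 -723 -4 85; 0 0 -9.6 -96 -723 -4 85; 0 0 -9.6 -96 -723 -4 85' ; python3 -c "
from h import *
st(); go(474,-416,225,90)"
```

```text
clock: 7.55
tool_pos: [0.4793, -0.1891, 0.2201]
tcp_rot: [0.0, -3.141, -0.001]
contact_force: [1.1, 0.0, 0.6]
grip_width: 0.0849
grasp_force: 0.0
7.55 [ 479.3 -189.1  220.1] yawY 90.0 w 84.9 g 0.0 F [1.1 0.  0.6]
turn [ 0. -0.  0.] shift [   5.3 -226.9   -5. ]
```

```bash
python3 -m jog '0 0 0 5 -225 -5 85; 0 0 0 5 -225 -5 85; 0 0 0 5 -225 -5 85; 0 0 0 5 -225 -5 85; 0 0 0 5 -225 -5 85; 0 0 0 5 -225 -5 85; 0 0 0 5 -225 -5 85'
python3 - <<'E'
from h import *
st(); d=snapshot('wrist'); cv2.imwrite('pics/wrist2.png',d['frame'][:,:,::-1]); H=hsv(d)
for k,(a,b,s) in {'blue':(105,125,110),'green':(50,75,70),'yellow':(22,32,110)}.items():
    m=(H[...,0]>=a)&(H[...,0]<=b)&(H[...,1]>s)&(H[...,2]>40)
    for c in blobs(m,200)[:4]: print(k,c.mean(0),np.round(np.hstack([np.ravel(q) for q in cv2.minAreaRect((plane(d,c,.145)*1000).astype(np.float32))]),1))
st()
E
```

```text
clock: 8.25
tool_pos: [0.4748, -0.4123, 0.2245]
tcp_rot: [-0.001, -3.14, -0.002]
contact_force: [-0.1, 0.6, 0.7]
grip_width: 0.0851
grasp_force: 0.0
8.25 [ 474.8 -412.3  224.5] yawY 90.0 w 85.1 g 0.0 F [-0.1  0.6  0.7]
blue [307.5125  214.45625] [ 474.6 -421.2   41.5   44.9   90. ]
green [355.91703057  85.3930131 ] [ 3.835e+02 -3.874e+02  5.120e+01  5.180e+01  1.000e-01]
green [314.06827309 292.10040161] [ 538.7 -417.    51.1   85.1   89.9]
yellow [ 80.50874636 238.07142857] [ 497.1 -629.   106.6  290.2   38.8]
yellow [211.28888889  96.87037037] [ 392.2 -485.8   73.3   51.8   58.7]
8.3 [ 475.1 -411.6  224.9] yawY 90.0 w 85.3 g 0.0 F [-0.1 -0.7 -0.2]
```

View pics/wrist2.png

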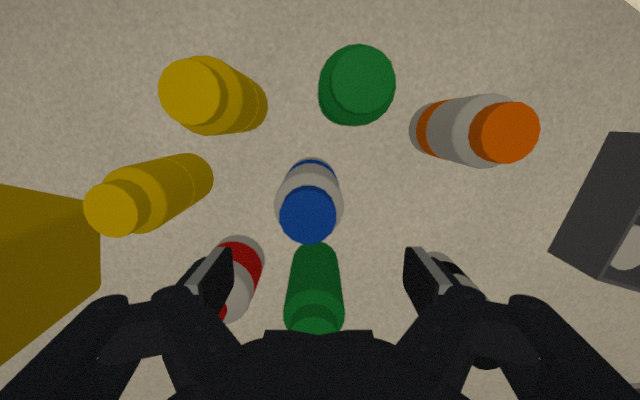

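Wrist view: the blue cap is at (308,215), slightly left of the jaw centre, with free space on both sides for the fingers. The two views differ by 5 mm in y, so I aim between them at y = -418.5, and the jaws will centre the bottle.

```bash
python3 -m jog '0 0 0 0.5 -7 10 85; 0 0 0 0.5 -7 40 85; 0 0 0 0.5 -7 80 85; 0 0 0 0.5 -7 110 85; 0 0 0 0.5 -7 123 85; 0 0 0 0.5 -7 123 85; 0 0 0 0.5 -7 123 68; 0 0 0 0.5 -7 123 64; 0 0 0 0.5 -7 123 60; 0 0 0 0.5 -7 123 55' 40; python3 -c "
from h import *
st()"
```

```text
clock: 9.3
tool_pos: [0.4755, -0.4199, 0.1041]
tcp_rot: [-0.0, 3.139, -0.003]
contact_force: [-1.3, -0.7, 8.6]
grip_width: 0.0586
grasp_force: 42.3
9.3 [ 475.5 -419.9  104.1] yawY 90.0 w 58.6 g 42.3 F [-1.3 -0.7  8.6]
```

```bash
python3 -m jog '0 0 0 0 0 0 55; 0 0 0 0 0 0 55; 0 0 0 0 0 -10 55; 0 0 0 0 0 -40 55; 0 0 0 0 0 -80 55; 0 0 0 0 0 -120 55; 0 0 0 0 0 -120 55; 0 0 0 0 0 -120 55' 45; python3 -c "
from h import *
st(); go(489,52.5,222,90); go(489,52.5,222,70)"
```

```text
clock: 10.1
tool_pos: [0.4751, -0.4195, 0.2234]
tcp_rot: [-0.0, 3.14, -0.002]
contact_force: [-0.3, 0.1, -3.4]
grip_width: 0.058
grasp_force: 49.7
10.1 [ 475.1 -419.5  223.4] yawY 90.0 w 58.0 g 49.7 F [-0.3  0.1 -3.4]
turn [-0.1  0.1  0. ] shift [-14.  472.    0.9]
turn [-0.1  0.1 20. ] shift [-14.  472.    0.9]
```

The bottle's foot is only about 120 mm up, and the path passes the orange bottle, so I lift it further first.

```bash
python3 -m jog '0 0 0 0 0 -45 55; 0 0 0 0 10 -60 55; 0 0 0 -14 472 -60 55; 0 0 0 -14 472 -60 55; 0 0 0 -14 472 -60 55; 0 0 0 -14 472 -60 55; 0 0 0 -14 472 -60 55; 0 0 0 -14 472 -60 55; 0 0 0 -14 472 -60 55; 0 0 0 -14 472 -60 55'; python3 -c "
from h import *
st(); go(489,52.5,222,90)"
```

```text
clock: 11.1
tool_pos: [0.4858, -0.0075, 0.2812]
tcp_rot: [-0.0, -3.139, -0.0]
contact_force: [0.6, -0.2, -2.6]
grip_width: 0.0586
grasp_force: 50.3
11.1 [485.8  -7.5 281.2] yawY 90.0 w 58.6 g 50.3 F [ 0.6 -0.2 -2.6]
turn [ 0.  -0.1 -0. ] shift [-3.4 60.  59.2]
```

```bash
python3 -m jog '0 0 0 -2.5 58 0 55; 0 0 0 -2.5 58 30 55; 0 0 0 -2.5 58 75 55; 0 0 0 -2.5 58 75 55; 0 0 0 -2.5 58 75 55; 0 0 0 -2.5 58 75 55'
python3 - <<'E'
from h import *
np.set_printoptions(precision=1,suppress=True)
st(); go(489,52.5,109,90)
for n in('wrist','scene'):
    d=snapshot(n); H=hsv(d); cv2.imwrite(f'pics/{n}3.png',d['frame'][:,:,::-1])
    if n=='scene':
        cv2.imwrite('pics/scene3.png',cv2.resize(d['frame'][100:300,290:500],None,fx=2.9,fy=2.9)[:,:,::-1])
        m=(H[...,0]>=105)&(H[...,0]<=125)&(H[...,1]>110)&(H[...,2]>40); m[:100]=0;m[300:]=0;m[:,:300]=0;m[:,480:]=0
        for c in blobs(m,15): print(c.mean(0),cv2.boundingRect(c))
        print(proj(d,[[.489,.0525,.075+z] for z in(0,.047,.163,.192)]))
E
python3 - <<'E'
import cv2,numpy as np
a=cv2.imread('pics/wrist3.png');b=cv2.imread('pics/scene3.png');b=cv2.resize(b,(380,362))
a=cv2.resize(a,(420,262));o=np.zeros((362,800,3),np.uint8);o[:262,:420]=a;o[:,420:]=b;cv2.imwrite('pics/both3.png',o)
E
```

```text
clock: 11.7
tool_pos: [0.4903, 0.0483, 0.2093]
tcp_rot: [0.001, 3.139, 0.0]
contact_force: [0.8, 0.4, -1.9]
grip_width: 0.0582
grasp_force: 50.7
11.7 [490.3  48.3 209.3] yawY 90.0 w 58.2 g 50.7 F [ 0.8  0.4 -1.9]
turn [ 0.   0.1 -0. ] shift [  1.5   4.2 100.3]
[372.5 201.1] (357, 194, 31, 17)
[376.6 158.1] (370, 152, 15, 14)
[372.5 187. ] (363, 182, 20, 10)
[[372.4 198.1]
 [374.1 187.6]
 [378.8 158.8]
 [380.1 150.9]]
```

View pics/both3.png

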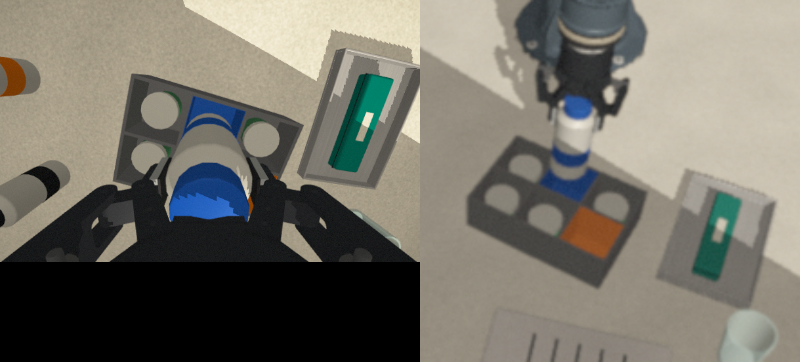

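The bottle hangs upright over the blue cell and the case lies flat in the tray. The arm is 4 mm short in y, so I correct that and lower.

```bash
python3 -m jog '0 0 0 1.3 4.2 5 55; 0 0 0 1.3 4.2 20 55; 0 0 0 1.3 4.2 45 55; 0 0 0 1.3 4.2 70 55; 0 0 0 1.3 4.2 88 55; 0 0 0 1.3 4.2 94 55; 0 0 0 1.3 4.2 96 55; 0 0 0 1.3 4.2 98 55; 0 0 0 1.3 4.2 98 55'; python3 -c "
from h import *
st()"
```

```text
clock: 12.7
tool_pos: [0.4886, 0.0528, 0.1101]
tcp_rot: [-0.0, 3.14, 0.0]
contact_force: [0.2, -0.4, -2.0]
grip_width: 0.0585
grasp_force: 50.7
12.7 [488.6  52.8 110.1] yawY 90.0 w 58.5 g 50.7 F [ 0.2 -0.4 -2. ]
```

```bash
python3 -m jog '0 0 0 0 0 1 55; 0 0 0 0 0 1.7 55; 0 0 0 0 0 1.7 55; 0 0 0 0 0 1.7 55'; python3 -c "
from h import *
st()"
```

```text
clock: 13.1
tool_pos: [0.4888, 0.0528, 0.1091]
tcp_rot: [-0.0, 3.139, 0.0]
contact_force: [-3.0, 0.1, 14.7]
grip_width: 0.0581
grasp_force: 52.6
13.1 [488.8  52.8 109.1] yawY 90.0 w 58.1 g 52.6 F [-3.   0.1 14.7]
```

```bash
python3 -m jog '0 0 0 0 0 0 66; 0 0 0 0 0 0 72; 0 0 0 0 0 0 82; 0 0 0 0 0 0 82; 0 0 0 0 0 -20 82; 0 0 0 0 0 -60 82; 0 0 0 0 0 -100 82; 0 0 0 0 0 -120 82; 0 0 0 0 0 -120 82'; python3 -c "
from h import *
st(); go(413,-273,228,90)
d=snapshot('scene'); cv2.imwrite('pics/scene4.png',cv2.resize(d['frame'][100:300,290:500],None,fx=2.9,fy=2.9)[:,:,::-1])"
```

```text
clock: 14.0
tool_pos: [0.4894, 0.0529, 0.2305]
tcp_rot: [-0.0, 3.137, 0.001]
contact_force: [0.4, -0.1, 0.2]
grip_width: 0.0823
grasp_force: 0.0
14.0 [489.4  52.9 230.5] yawY 90.0 w 82.3 g 0.0 F [ 0.4 -0.1  0.2]
turn [0.  0.3 0. ] shift [  76.5 -325.9    2. ]
```

View pics/scene4.png

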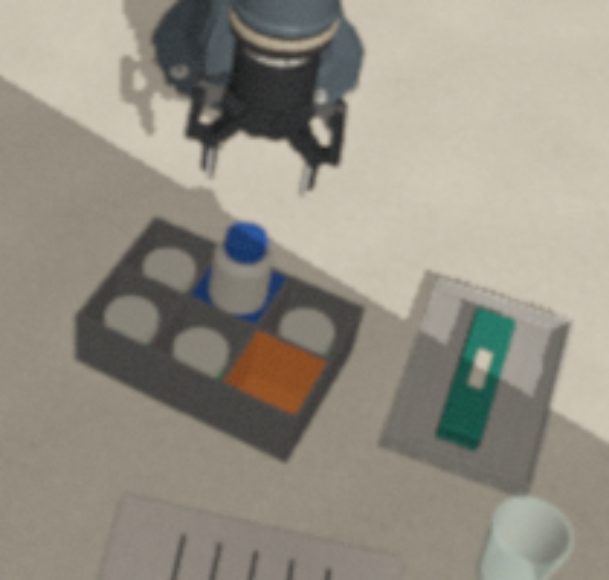

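The blue bottle stands upright in the blue cell at (241,270) in the crop. Next the orange bottle.

```bash
python3 -m jog '0 0 0 76.5 -326 2 85; 0 0 0 76.5 -326 2 85; 0 0 0 76.5 -326 2 85; 0 0 0 76.5 -326 2 85; 0 0 0 76.5 -326 2 85; 0 0 0 76.5 -326 2 85; 0 0 0 76.5 -326 2 85; 0 0 0 76.5 -326 2 85; 0 0 0 76.5 -326 2 85; 0 0 0 76.5 -326 2 85'
python3 - <<'E'
from h import *
st(); d=snapshot('wrist'); H=hsv(d)
m=(H[...,0]>=5)&(H[...,0]<=16)&(H[...,1]>140)&(H[...,2]>40)
for c in blobs(m,200)[:4]: print(c.mean(0),np.round(np.hstack([np.ravel(q) for q in cv2.minAreaRect((plane(d,c,.145)*1000).astype(np.float32))]),1))
st(); go(413,-274,101.5,90)
E
```

```text
clock: 15.05
tool_pos: [0.4115, -0.2724, 0.225]
tcp_rot: [0.001, -3.141, -0.001]
contact_force: [0.5, 0.2, 0.3]
grip_width: 0.085
grasp_force: 0.0
15.05 [ 411.5 -272.4  225. ] yawY 90.0 w 85.0 g 0.0 F [0.5 0.2 0.3]
[313.36419753 214.87037037] [ 411.8 -277.3   45.4   42.7   19.9]
[622.72611465 337.68152866] [528.4  10.2  55.8  56.9  73.6]
15.1 [ 411.7 -272.2  225.3] yawY 90.1 w 85.1 g 0.0 F [-0.5  0.  -0.7]
turn [ 0.  -0.   0.1] shift [ -1.4  -1.8 123.8]
```

Wrist reads (412,-277), top reads (413,-272), so I aim at (412.5,-275).

```bash
python3 -m jog '0 0 0 -0.8 -2.8 10 85; 0 0 0 -0.8 -2.8 40 85; 0 0 0 -0.8 -2.8 80 85; 0 0 0 -0.8 -2.8 110 85; 0 0 0 -0.8 -2.8 122 85; 0 0 0 -0.8 -2.8 122 85; 0 0 0 -0.8 -2.8 122 68; 0 0 0 -0.8 -2.8 122 64; 0 0 0 -0.8 -2.8 122 60; 0 0 0 -0.8 -2.8 122 55' 40; python3 -m jog '0 0 0 0 0 0 55; 0 0 0 0 0 0 55' 45;  python3 -c "
from h import *
st()"
```

```text
clock: 16.1
tool_pos: [0.4132, -0.2763, 0.1051]
tcp_rot: [-0.0, 3.139, -0.001]
contact_force: [-1.7, 3.6, 11.2]
grip_width: 0.0585
grasp_force: 41.8
clock: 16.3
tool_pos: [0.4132, -0.2763, 0.1051]
tcp_rot: [-0.0, 3.139, -0.001]
contact_force: [-0.1, 2.3, 11.7]
grip_width: 0.0582
grasp_force: 45.5
16.3 [ 413.2 -276.3  105.1] yawY 90.0 w 58.2 g 45.5 F [-0.1  2.3 11.7]
```

```bash
python3 -m jog '0 0 0 0 0 -10 55; 0 0 0 0 0 -50 55; 0 0 0 0 0 -100 55; 0 0 0 0 0 -150 55; 0 0 0 0 0 -170 55; 0 0 0 -176 384 -172 55; 0 0 0 -176 384 -172 55; 0 0 0 -176 384 -172 55; 0 0 0 -176 384 -172 55; 0 0 0 -176 384 -172 55'; python3 -m jog '0 0 0 0 0 0 55'; python3 -c "
from h import *
st(); go(589.5,107.6,278,90)"
```

```text
clock: 17.3
tool_pos: [0.5169, -0.0468, 0.2759]
tcp_rot: [0.0, 3.141, -0.0]
contact_force: [0.3, -0.6, -2.8]
grip_width: 0.0578
grasp_force: 50.1
clock: 17.4
tool_pos: [0.518, -0.0439, 0.2753]
tcp_rot: [-0.009, 3.141, 0.002]
contact_force: [-0.2, -0.7, -2.7]
grip_width: 0.0581
grasp_force: 50.3
17.4 [518.  -43.9 275.3] yawY 90.3 w 58.1 g 50.3 F [-0.2 -0.7 -2.7]
turn [0.1 0.  0.3] shift [-72.4 151.1  -2.4]
```

```bash
python3 -m jog '0 0 0 -72 151 0 55; 0 0 0 -72 151 0 55; 0 0 0 -72 151 0 55; 0 0 0 -72 151 10 55; 0 0 0 -72 151 50 55; 0 0 0 -72 151 70 55; 0 0 0 -72 151 70 55; 0 0 0 -72 151 70 55'
python3 - <<'E'
from h import *
st(); go(589.5,107.6,112,90)
a=snapshot('scene')['frame'][100:300,290:500]; b=snapshot('top')['frame'][130:280,180:340]
a=cv2.resize(a,(400,381)); b=cv2.resize(b,(400,375)); o=np.zeros((381,800,3),np.uint8); o[:,:400]=a; o[:375,400:]=b
cv2.imwrite('pics/both5.png',o[:,:,::-1])
E
```

```text
clock: 18.2
tool_pos: [0.5885, 0.1018, 0.206]
tcp_rot: [0.001, 3.141, -0.0]
contact_force: [0.1, 0.6, -2.3]
grip_width: 0.0583
grasp_force: 50.4
18.2 [588.5 101.8 206. ] yawY 90.0 w 58.3 g 50.4 F [ 0.1  0.6 -2.3]
turn [-0.  0. -0.] shift [-1.   5.8 94. ]
```

View pics/both5.png

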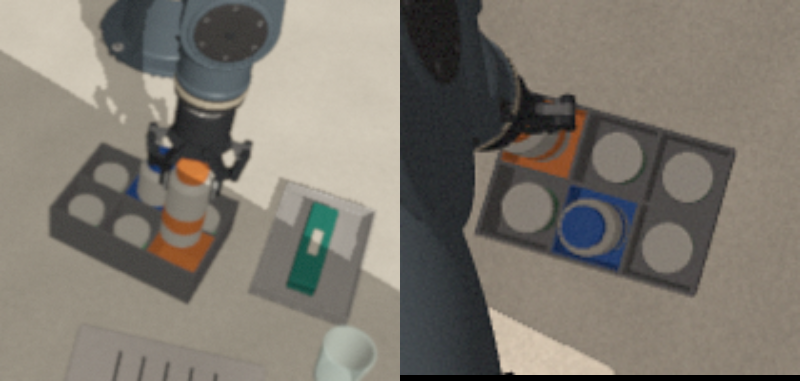

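The orange bottle hangs upright just above its cell, and blue stands well inside its own. I correct by +5.8 mm in y and lower.

```bash
python3 -m jog '0 0 0 -1 5.8 5 55; 0 0 0 -1 5.8 15 55; 0 0 0 -1 5.8 40 55; 0 0 0 -1 5.8 65 55; 0 0 0 -1 5.8 83 55; 0 0 0 -1 5.8 90 55; 0 0 0 -1 5.8 92 55; 0 0 0 -1 5.8 93.5 55; 0 0 0 -1 5.8 94 55; 0 0 0 -1 5.8 94 55'; python3 -c "
from h import *
st()"
```

```text
clock: 19.3
tool_pos: [0.5899, 0.1081, 0.1116]
tcp_rot: [-0.0, 3.141, 0.0]
contact_force: [0.1, 0.3, -0.8]
grip_width: 0.058
grasp_force: 50.5
19.3 [589.9 108.1 111.6] yawY 90.0 w 58.0 g 50.5 F [ 0.1  0.3 -0.8]
```

```bash
python3 -m jog '0 0 0 0 0 0.8 55; 0 0 0 0 0 1.6 55; 0 0 0 0 0 2.2 55; 0 0 0 0 0 2.2 55'; python3 -c "
from h import *
st()"
```

```text
clock: 19.7
tool_pos: [0.5902, 0.1082, 0.1102]
tcp_rot: [-0.0, 3.139, 0.001]
contact_force: [-2.8, 0.2, 14.1]
grip_width: 0.0585
grasp_force: 52.2
19.7 [590.2 108.2 110.2] yawY 90.0 w 58.5 g 52.2 F [-2.8  0.2 14.1]
```

Contact, so I release, rise and check from a clear position.

```bash
python3 -m jog '0 0 0 0 0 0 66; 0 0 0 0 0 0 72; 0 0 0 0 0 0 82; 0 0 0 0 0 0 82; 0 0 0 0 0 -20 82; 0 0 0 0 0 -60 82; 0 0 0 0 0 -100 82; 0 0 0 0 0 -120 82; 0 0 0 0 0 -120 82'; python3 -m jog '0 0 0 60 -250 -120 82; 0 0 0 60 -250 0 82; 0 0 0 60 -250 0 82; 0 0 0 60 -250 0 82; 0 0 0 60 -250 0 82; 0 0 0 60 -250 0 82; 0 0 0 60 -250 0 82'
```

```text
clock: 20.6
tool_pos: [0.5908, 0.1083, 0.2319]
tcp_rot: [-0.0, 3.137, 0.001]
contact_force: [0.1, -0.6, -0.7]
grip_width: 0.082
grasp_force: 0.0
clock: 21.3
tool_pos: [0.5286, -0.1436, 0.2277]
tcp_rot: [-0.005, -3.14, -0.0]
contact_force: [0.3, 1.3, 0.2]
grip_width: 0.0819
grasp_force: 0.0
```

Run:
```python
from h import *
d=snapshot('top'); a=snapshot('scene')['frame'][90:300,130:500]; b=d['frame'][120:280,120:520]
o=np.vstack([cv2.resize(a,(493,280)),cv2.resize(b,(493,197))]); cv2.imwrite('pics/fin.png',cv2.resize(o,None,fx=1.2,fy=1.2)[:,:,::-1])
H=hsv(d)
for n,a,b,s in(('blue',105,125,110),('orange',5,16,140)):
    m=(H[...,0]>=a)&(H[...,0]<=b)&(H[...,1]>s); k=np.zeros_like(m); k[150:260,205:310]=1
    for c in blobs(m&k,40): print(n,np.round(np.hstack([np.ravel(q) for q in cv2.minAreaRect((plane(d,c,.150)*1000).astype(np.float32))]),1))
```

```text
blue [489.1  51.9  40.2  37.4  89.3]
blue [512.3  34.   68.9  20.2  72.3]
blue [469.4  47.   68.6  28.3  74.2]
orange [5.891e+02 1.074e+02 4.070e+01 4.070e+01 2.000e-01]
orange [581.8  91.8  68.4  70.3  73.4]
```

View pics/fin.png

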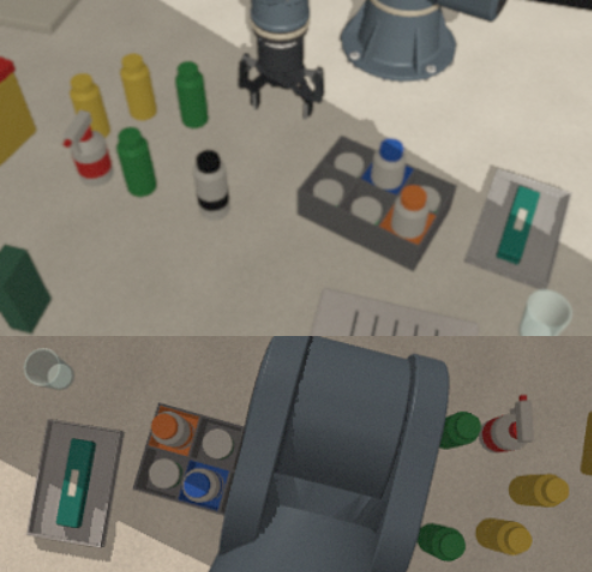

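The final picture shows the blue and orange bottles upright in their own cells, with caps at (489,52) and (589,107). The case lies flat in the tray, the bystanders have not moved, and the gripper is clear. Handing in.

```bash
python3 -c "
from rig import *
print(sign_off())"
```

```text
the job is handed in; nothing more can be done
None
```

The job is handed in, at about 21 s of the 67 s allowed: the case was laid flat in the tray first, then the blue and orange bottles were stood upright in their own colour's cells, and nothing else was moved.

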